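Pry open the sample box in the foam tub

ROBOT

A 7-joint arm with a two-finger parallel gripper is mounted at the origin on the work surface. World frame = base frame: x ahead of the robot, y to its left, z up, the work surface at z = 0. Lengths are in m, angles in rad, forces in N, time in s.
With the tool pointing down it reaches from about 0.4 to 0.85 m from the base axis. Payload 10.4 kg.
Tool frame: the origin (TCP) lies midway between the tips of the shut fingers; the grasp point (between the pads) lies 19 mm behind it; z points along the fingers, y is the line along which they close (so a half turn about z gives the same grasp; the last joint's range is limited). The gripper opens to 87 mm and grips with 3 to 60 N. Pads are 19 mm wide; open, the fingers measure 117 mm over their backs; the gripper's body (75 mm by 190 mm) begins 51 mm behind the grasp point.
Start: joints at [-1.348, 0.332, -0.065, 1.46, 0.022, 1.35, -0.088], TCP at [0.152, 0.606, 0.223] pointing down, gripper open.
Joint ranges: [-2.6, 2.6], [-0.5, 2.12], [-1.47, 1.34], [0.16, 2.42], [-1.27, 4.41], [0.06, 2.06], [-2.6, 2.6]. Speed limits (rad/s): [2.22, 2.22, 2.79, 2.79, 3.14, 3.14, 3.14].

INTERFACE

Orientations are given as a unit quaternion [x, y, z, w].
In Python, from bench import sensors, eyes, order gives the robot as it stands.
- The arm moves only by the tool arm_command, never from a script. Its argument "steps" is a list of rows, each an object with "rot": the turn, a rotation vector about the world's x, y, z in degrees, a list of three; "slide": the shift along the world's x, y, z in m, a list of three; "grip": the opening, from 0 (shut) to 1 (fully open). A call has exactly 8 rows; each row shifts and turns the commanded pose from where the row before left it; what a row does not reach is not made up. A row lasts 1/8 s, in which the tool goes at most 62.5 mm and 10.7 degrees, less where a joint would pass 70% of its speed; a pose out of reach is approached as far as the arm can. A call with a gripper value outside its range is refused whole. The fingers move at their own pace and stop on an object; "newtons" is the grip in N (left out, the last holds). Time passes only in rows, so rows that do not move let the fingers close, or fill a call up. It gives the time, the measured TCP pose, the force, the opening and the grip force at its end, in the units of the state.
- sensors.read_state(): the state, without advancing time (a new reading comes with each control period).
- eyes.camera(name): name is "scene" or "side" or "wrist"; returns a dict with "pixels" (384x512x3 uint8, red, green, blue), "intrinsics" (3x3 intrinsics, pixels), "pose" (4x4, takes a point from camera to world coordinates). Camera axes: x right, y down, z forward; pixel columns grow to the right and rows downward; lengths in m; the calibration is good to about 2 mm. A picture is of the moment at which its call begins. There is no depth.
- order.close_job(): hands the job in; it is judged then, once.
Trained networks look in a picture, given as the dict that the camera call returned (one of the last four; its "shot" number tells which), for a name from the list of things; names that differ only in an ending like _2 or _b are one class to them, and where a whole thing is asked for, a point or a joint stands for the part that bears it (a point fixed in the world has none). Each returns a list of dicts, best first, with "conf" (0 to 1); they miss things now and then, are a little off and sometimes report something else, mostly with a low value. They report only what shows in the picture. A call takes as long as a camera call. They do not tell look-alikes from the thing itself.
- eyes.look_for(name, picture): "bbox" ([left, top, right, bottom] in pixels, round what is visible of it).
The state is a dict: "time": time; "joint_positions": joint angles; "joint_vel": joint speeds; "joint_torque": joint torques, N m; "ee_pos": TCP position; "eef_rot": TCP orientation; "ft_force": force on the tool from outside, world axes, zero at the start; "torque": the same for the moment, N m; "width": finger opening in m; "grip_force": force on a finger pad.
Only numpy, scipy, OpenCV 4.12 (cv2) and the standard library are available. Lean on these libraries where they do the work, as an engineer would, in place of code of your own. Each camera call takes 0.05 s, during which the arm holds its last target. There are 200 camera calls.

TASK

The yellow lid of the sample box is stiff and sits behind the high front rim of its white foam tub: pick up the orange-handled pry blade from the blue mat, slip the blade over the rim and under the lid's front lip, lever the lid up and push it back until it stands upright or leans a little back. Only the pry blade may touch the lid, never the gripper. Then lay the pry blade down again with its handle on the blue mat, and leave the beaker, the jar and the tube rack standing where they are.

Things in the scene. Friction and masses are not known exactly. Their poses are not given: they have to be found in the camera images.
- blade: pry blade lying on the mat: orange handle 100 long, 16 wide, 22 high, then a dark collar (12 long, 18 wide, 14 high) and a straight flat steel blade 16 wide, 2.5 thick, reaching 135 ahead of the origin at mid height of the handle; 0.11 kg. Origin: centre of the handle's underside; x along the handle to the tip, z up (normal to the blade's flat faces)
- blade_tip (a point): centre of the blade's far end, 135 ahead of and 11 above the blade body's origin
- tub: fixed white foam tub, 207 x 200, with a blue sample box (110 x 150, walls 4, rim 60 above the table) set in it. Origin on the table under the box's centre; x points from the lid's lip to its hinge, y along the hinge, z up. The box's front wall has its outer face at x = -55, the lid's lip ends at x = -67. Tub side walls: |y| 86 to 100, 72 high for x below -45, 40 high behind
- lip_rest (a point): middle of the lower front edge of the lid's lip when shut, 60 above the table; fixed to the tub, axes as the tub's. The lip overhangs the box's front wall by 12; below it and in front of it is a free channel, down to 12 above the table
- rim_edge (a point): middle of the inner upper edge of the tub's front rim, 28 in front of and 12 higher than lip_rest (72 above the table); the rim is 17 thick (tub x -112 to -95) and 200 long; axes as the tub's
- lid (a joint): yellow lid, a flat plate 122 (lip to hinge) x 150 x 6, angle in rad: 0 shut (level), 1.57 upright, at most 1.8; the hinge is stiff (some 2 N at the lip) and the lid stays where it is left
- lid_lip (a point): middle of the lower front edge of the lid's lip, moving with the lid; 122 from the hinge
- lid_hinge (a point): middle of the hinge line, at the lid's underside, 55 behind the tub's origin and 60 above the table; does not move
- mat: blue cloth-covered mat 300 x 200, 2 thick, fixed flat on the table; origin at the centre of its underside, x along its long side
- beaker: glass beaker, 60 across, 75 high, loose, standing beside the tub; origin at the centre of its underside
- jar: brown jar with white cap, 52 across, 70 high, loose, standing beside the tub; origin at the centre of its underside
- rack: dark blue tube rack 75 x 110 x 35 (tubes to 45 high), loose; origin at the centre of its underside
Not all that is in view belongs to the job. There is more than one size of the blade; the job needs the largest.

How it is judged:
By the outcome, as a careful person would: the job done as asked, in the order asked, and still so for the second after the job is handed in, with the robot touching nothing.
It also fails if it takes over 64 s, if anything falls off the work surface, if the arm or the gripper's body presses on something with over 40 N, if the wrist force passes 120 N, or if a joint passes its speed limit or range.

## Working session

There is one attempt and no reset: what is moved stays moved. The work goes in short steps, Python scripts to look and compute and a tool call to move; the robot and the scene stay as the last step left them, time stands still between calls to the robot, and variables do not carry over. Pictures are saved under pics/ and viewed, at most 13 in all, crops included, and the job is handed in when it is done.

Besides the shell and the picture viewer there is one more tool, called after "Emit:" as name(argument=value, ...), one argument or row to a line, values as JSON. arm_command: Moves the arm, as the interface text tells. Its arguments: {"type":"object","properties":{"steps":{"type":"array","items":{"type":"object","properties":{"rot":{"type":"array","items":{"type":"number"}},"slide":{"type":"array","items":{"type":"number"}},"grip":{"type":"number"}}}},"newtons":{"type":"number"}},"required":["steps"]}

```bash
ls; mkdir -p pics; cat > h.py <<'E'
import numpy as np,cv2
from bench import sensors,eyes,order
def ray(p,u,v):
    K=p["intrinsics"];T=np.array(p["pose"]);d=T[:3,:3]@np.linalg.inv(K)@[u,v,1];return T[:3,3],d
def onz(p,u,v,z):
    o,d=ray(p,u,v);return o+d*(z-o[2])/d[2]
def proj(p,X):
    T=np.array(p["pose"]);c=T[:3,:3].T@(np.array(X)-T[:3,3]);q=np.array(p["intrinsics"])@c;return q[:2]/q[2]
def save(p,n):cv2.imwrite("pics/"+n,p["pixels"][:,:,::-1])
E
python3 - <<'E'
from h import *
s=sensors.read_state();print({k:np.round(v,3).tolist() for k,v in s.items() if k in("time","ee_pos","eef_rot","width")})
ims=[]
for c in("scene","side"):
    p=eyes.camera(c);ims.append(p["pixels"]);print(c,np.round(p["pose"],3).tolist(),np.round(p["intrinsics"],1).tolist())
    for n in("blade","tub","lid","mat","beaker","jar","rack"):
        for r in eyes.look_for(n,p)[:3]:
            b=r["bbox"];print(n,np.round(b),round(r["conf"],2),np.round(onz(p,(b[0]+b[2])/2,(b[1]+b[3])/2,0.01),3))
    import pickle;pickle.dump(p,open(c+"0.pkl","wb"))
    cv2.imwrite(f"pics/{c}0.png",cv2.resize(p["pixels"][:,:,::-1],(800,600)))
E
```

```text
pics
{'time': 0.0, 'ee_pos': [0.152, 0.606, 0.222], 'eef_rot': [0.123, 0.992, -0.001, -0.0], 'width': 0.087}
scene [[-0.212, 0.84, -0.499, 1.109], [0.977, 0.179, -0.113, -0.025], [-0.005, -0.512, -0.859, 0.982], [0.0, 0.0, 0.0, 1.0]] [[404.1, 0.0, 254.1], [0.0, 404.1, 195.3], [0.0, 0.0, 1.0]]
blade [213. 118. 245. 147.] 0.63 [ 0.339 -0.276  0.01 ]
blade [203. 179. 267. 199.] 0.62 [ 0.536 -0.21   0.01 ]
blade [324. 177. 373. 237.] 0.49 [0.528 0.11  0.01 ]
tub [301. 166. 388. 254.] 0.66 [0.539 0.099 0.01 ]
lid [322. 178. 375. 233.] 0.6 [0.523 0.108 0.01 ]
lid [161. 162. 275. 229.] 0.32 [ 0.566 -0.251  0.01 ]
lid [302. 166. 385. 255.] 0.23 [0.542 0.097 0.01 ]
mat [160. 161. 275. 228.] 0.68 [ 0.563 -0.253  0.01 ]
beaker [369. 250. 396. 279.] 0.9 [0.677 0.208 0.01 ]
jar [354. 149. 376. 176.] 0.55 [0.368 0.142 0.01 ]
jar [205. 177. 268. 203.] 0.3 [ 0.538 -0.206  0.01 ]
rack [224. 253. 276. 295.] 0.96 [ 0.772 -0.114  0.01 ]
side [[0.989, -0.093, 0.116, 0.456], [-0.149, -0.616, 0.773, -0.929], [0.0, -0.782, -0.623, 0.724], [0.0, 0.0, 0.0, 1.0]] [[398.7, 0.0, 254.5], [0.0, 398.7, 187.3], [0.0, 0.0, 1.0]]
blade [137. 252. 184. 274.] 0.76 [ 0.331 -0.289  0.01 ]
blade [212. 133. 263. 161.] 0.66 [0.564 0.177 0.01 ]
blade [216. 327. 279. 346.] 0.63 [ 0.506 -0.504  0.01 ]
tub [199. 136. 278. 188.] 0.94 [0.557 0.089 0.01 ]
lid [209. 134. 260. 161.] 0.72 [0.556 0.173 0.01 ]
mat [206. 201. 318. 298.] 0.68 [ 0.571 -0.283  0.01 ]
beaker [268. 120. 284. 149.] 0.95 [0.707 0.237 0.01 ]
jar [172. 138. 194. 169.] 0.83 [0.388 0.163 0.01 ]
rack [307. 176. 343. 212.] 0.6 [ 0.781 -0.103  0.01 ]
rack [267. 118. 284. 146.] 0.16 [0.707 0.249 0.01 ]
```

View pics/scene0.png

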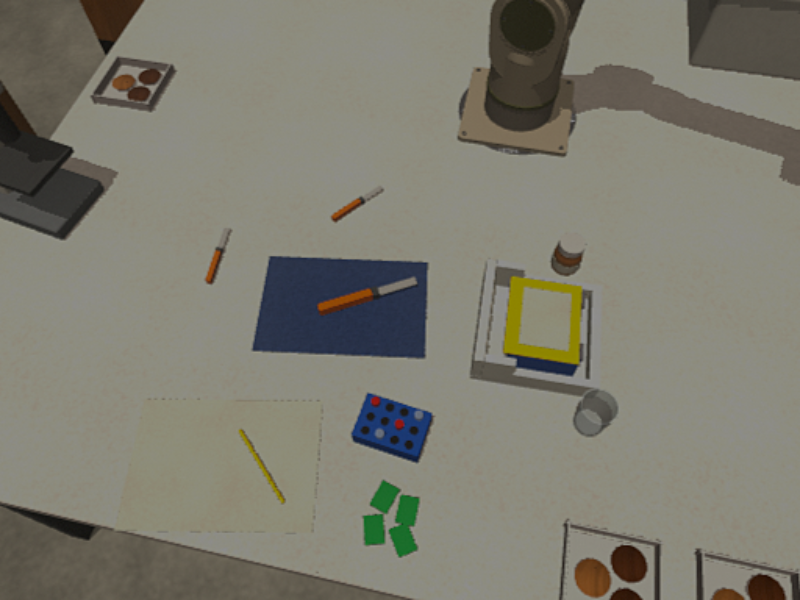

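View pics/side0.png

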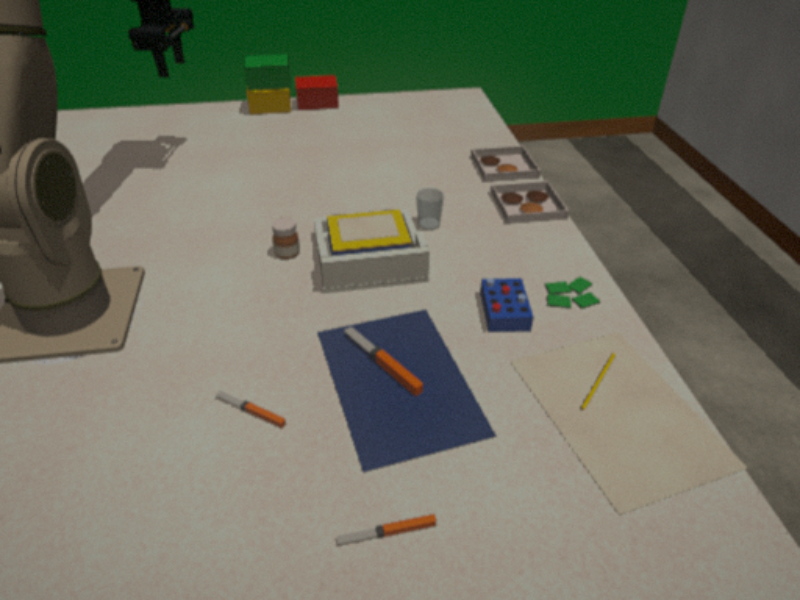

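The scene picture shows the large blade on the mat: butt at about (320,306), collar (375,293), tip (416,282). The tub's front rim faces it, at about x=482. The side picture agrees. Next I fit the blade, tub and mat poses from colours in both views.

```bash
cat > fit.py <<'E'
from h import *
import pickle
P=[pickle.load(open(c+"0.pkl","rb")) for c in("scene","side")]
for p,c,bb,bl in zip(P,("scene","side"),((295,160,395,260),(195,125,285,195)),((200,170,272,205),(212,200,275,258))):
    hsv=cv2.cvtColor(p["pixels"],cv2.COLOR_RGB2HSV)
    def comp(lo,hi,b):
        m=cv2.inRange(hsv,lo,hi);k=np.zeros_like(m);k[b[1]:b[3],b[0]:b[2]]=m[b[1]:b[3],b[0]:b[2]]
        return k
    y=comp((22,120,60),(35,255,255),bb);pts=np.argwhere(y>0)[:,::-1].astype(np.float32)
    q=cv2.approxPolyN(cv2.convexHull(pts.astype(np.int32)),4)[0].astype(float)
    print(c,"lid",[np.round(onz(p,*x,.066)[:2],4).tolist() for x in q])
    o=comp((5,150,60),(18,255,255),bl);pts=np.argwhere(o>0)[:,::-1].astype(np.float32)
    r=cv2.minAreaRect(pts);bx=cv2.boxPoints(r);print("handle px",np.round(bx,1).tolist())
    e=[np.linalg.norm(bx[i]-bx[(i+1)%4]) for i in range(2)]
    A,B=((bx[0]+bx[1])/2,(bx[2]+bx[3])/2) if e[0]<e[1] else ((bx[1]+bx[2])/2,(bx[3]+bx[0])/2)
    print("ends",[np.round(onz(p,*x,.015),4).tolist() for x in(A,B)])
    cr=p["pixels"][bb[1]:bb[3],bb[0]:bb[2],::-1]; cb=p["pixels"][bl[1]-5:bl[3]+5,bl[0]-5:bl[2]+5,::-1]
    cv2.imwrite(f"pics/{c}c.png",np.hstack([cv2.resize(cr,(400,400)),cv2.resize(cb,(400,400))]))
    # blade silver on mat: bright, low sat
    k=comp((0,0,90),(180,70,255),bl); print("silver",[np.round(onz(p,*x,.013),4).tolist() for x in [np.argwhere(k>0)[:,::-1].mean(0)]],(k>0).sum())
    mt=cv2.inRange(hsv,(105,90,20),(125,255,140));n,l,st,ce=cv2.connectedComponentsWithStats(mt);i=1+st[1:,4].argmax();pts=np.argwhere(l==i)[:,::-1].astype(np.int32)
    q=cv2.approxPolyN(cv2.convexHull(pts),4)[0].astype(float);print("mat",[np.round(onz(p,*x,.002)[:2],3).tolist() for x in q])
E
python3 fit.py
```

```text
scene lid [[0.6244, 0.1606], [0.6272, 0.0408], [0.4776, 0.0325], [0.4737, 0.1583]]
handle px [[202.39999389648438, 194.1999969482422], [236.6999969482422, 183.60000610351562], [238.89999389648438, 191.0], [204.6999969482422, 201.5]]
ends [[0.5321, -0.2025, 0.015], [0.5853, -0.2874, 0.015]]
silver [[0.5055, -0.1618, 0.013]] 122
mat [[0.631, -0.088], [0.679, -0.382], [0.486, -0.414], [0.438, -0.119]]
side lid [[0.4785, 0.0311], [0.4744, 0.1541], [0.6246, 0.1622], [0.6289, 0.0347]]
handle px [[237.60000610351562, 229.10000610351562], [243.10000610351562, 222.39999389648438], [272.0, 246.5], [266.3999938964844, 253.10000610351562]]
ends [[0.5291, -0.1989, 0.015], [0.5871, -0.2905, 0.015]]
silver [[0.5033, -0.1416, 0.013]] 499
mat [[0.487, -0.409], [0.44, -0.122], [0.631, -0.092], [0.679, -0.379]]
```

Emit:
arm_command(
  steps=[
    {"slide":[0.0435,-0.032,0.003],"rot":[0,0,-5.5],"grip":1},
    {"slide":[0.0435,-0.032,0.003],"rot":[0,0,-5.5],"grip":1},
    {"slide":[0.0435,-0.032,0.003],"rot":[0,0,-5.5],"grip":1},
    {"slide":[0.0435,-0.032,0.003],"rot":[0,0,-5.5],"grip":1},
    {"slide":[0.0435,-0.032,0.003],"rot":[0,0,-5.5],"grip":1},
    {"slide":[0.0435,-0.032,0.003],"rot":[0,0,-5.5],"grip":1},
    {"slide":[0.0435,-0.032,0.003],"rot":[0,0,-5.5],"grip":1},
    {"slide":[0.0435,-0.032,0.003],"rot":[0,0,-5.5],"grip":1},
  ],
)

```text
time: 1.8
ee_pos: [0.5013, 0.3491, 0.2469]
eef_rot: [0.487, 0.874, 0.0, 0.0]
ft_force: [-0.1, 2.4, -0.5]
width: 0.0867
grip_force: 0.0
```

Emit:
arm_command(
  steps=[
    {"slide":[0.005,-0.052,0],"rot":[0,0,0],"grip":1},
    {"slide":[0.005,-0.052,0],"rot":[0,0,0],"grip":1},
    {"slide":[0.005,-0.052,0],"rot":[0,0,0],"grip":1},
    {"slide":[0.005,-0.052,0],"rot":[0,0,0],"grip":1},
    {"slide":[0.005,-0.052,0],"rot":[0,0,0],"grip":1},
    {"slide":[0.005,-0.052,0],"rot":[0,0,0],"grip":1},
    {"slide":[0.005,-0.052,0],"rot":[0,0,0],"grip":1},
    {"slide":[0.005,-0.052,0],"rot":[0,0,0],"grip":1},
  ],
)

```text
time: 2.8
ee_pos: [0.5401, -0.0674, 0.2469]
eef_rot: [0.485, 0.874, 0.0, 0.0]
ft_force: [0.3, -0.0, 0.1]
width: 0.0871
grip_force: 0.0
```

Emit:
arm_command(
  steps=[
    {"slide":[0,-0.051,0],"grip":1},
    {"slide":[0,-0.051,0],"grip":1},
    {"slide":[0,-0.051,0],"grip":1},
    {"slide":[0,0,-0.03],"grip":1},
    {"slide":[0,0,-0.03],"grip":1},
    {"slide":[0,0,-0.03],"grip":1},
    {"slide":[0,0,0],"grip":1},
    {"slide":[0,0,0],"grip":1},
  ],
)

```text
schema error: expected keys rot, slide, grip
```

```bash
cat > w.py <<'E'
from h import *
import pickle,sys
s=sensors.read_state();print({k:np.round(v,3).tolist() for k,v in s.items() if k in("time","ee_pos","eef_rot","width","joint_positions")})
p=eyes.camera("wrist");pickle.dump(p,open("wrist.pkl","wb"))
print(np.round(p["pose"],3).tolist())
cv2.imwrite("pics/w1.png",p["pixels"][:,:,::-1])
hsv=cv2.cvtColor(p["pixels"],cv2.COLOR_RGB2HSV);m=cv2.inRange(hsv,(5,150,60),(18,255,255))
n,l,st,ce=cv2.connectedComponentsWithStats(m);i=1+st[1:,4].argmax();r=cv2.minAreaRect(np.argwhere(l==i)[:,::-1].astype(np.float32))
bx=cv2.boxPoints(r);print(bx.tolist());print([np.round(onz(p,*x,.024),4).tolist() for x in bx])
E
python3 w.py
```

```text
{'time': 2.8, 'joint_positions': [-0.459, 0.141, 0.556, 1.668, -0.077, 1.353, 0.667], 'ee_pos': [0.54, -0.067, 0.247], 'eef_rot': [0.485, 0.874, 0.0, 0.0], 'width': 0.087}
[[0.849, 0.512, 0.132, 0.505], [0.529, -0.822, -0.211, -0.01], [0.0, 0.249, -0.968, 0.41], [0.0, 0.0, 0.0, 1.0]]
[[199.58285522460938, 269.0746154785156], [209.97512817382812, 268.5276794433594], [211.88949584960938, 304.9006042480469], [201.49722290039062, 305.4475402832031]]
[[0.5484, -0.2351, 0.024], [0.5613, -0.226, 0.024], [0.5952, -0.2794, 0.024], [0.5818, -0.2889, 0.024]]
```

Emit:
arm_command(
  steps=[
    {"slide":[0,-0.051,0],"rot":[0,0,0],"grip":1},
    {"slide":[0,-0.051,0],"rot":[0,0,0],"grip":1},
    {"slide":[0,-0.051,0],"rot":[0,0,0],"grip":1},
    {"slide":[0,0,-0.03],"rot":[0,0,0],"grip":1},
    {"slide":[0,0,-0.03],"rot":[0,0,0],"grip":1},
    {"slide":[0,0,-0.03],"rot":[0,0,0],"grip":1},
    {"slide":[0,0,0],"rot":[0,0,0],"grip":1},
    {"slide":[0,0,0],"rot":[0,0,0],"grip":1},
  ],
)

```text
time: 3.85
ee_pos: [0.5407, -0.2189, 0.1579]
eef_rot: [0.485, 0.874, 0.0, 0.001]
ft_force: [1.1, -0.6, -0.6]
width: 0.087
grip_force: 0.0
```

```bash
python3 w.py
```

```text
{'time': 3.85, 'joint_positions': [-0.223, 0.321, 0.644, 1.692, -0.205, 1.196, 1.029], 'ee_pos': [0.541, -0.219, 0.158], 'eef_rot': [0.485, 0.874, 0.0, 0.001], 'width': 0.087}
[[0.849, 0.512, 0.133, 0.506], [0.529, -0.822, -0.212, -0.161], [0.0, 0.25, -0.968, 0.321], [0.0, 0.0, 0.0, 1.0]]
[[251.0, 172.0], [264.0, 172.0], [264.0, 242.0], [251.0, 242.0]]
[[0.5297, -0.2057, 0.024], [0.5415, -0.1984, 0.024], [0.5846, -0.2663, 0.024], [0.572, -0.2741, 0.024]]
```

View pics/w1.png

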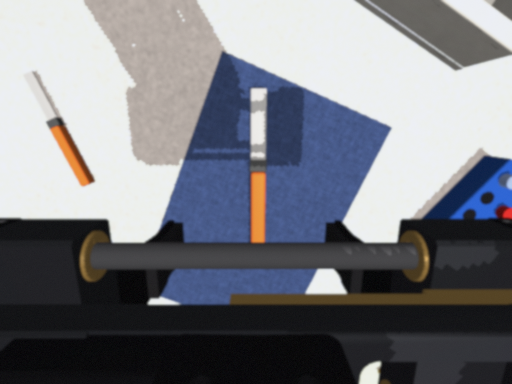

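The wrist picture shows the blade in line with the tool: handle front at (258,172), blade tip at (258,88). I shift about 4 mm sideways, go down and grip.

Emit:
arm_command(
  steps=[
    {"slide":[0.004,0.002,-0.03],"rot":[0,0,0],"grip":1},
    {"slide":[0,0,-0.03],"rot":[0,0,0],"grip":1},
    {"slide":[0,0,-0.03],"rot":[0,0,0],"grip":1},
    {"slide":[0,0,-0.03],"rot":[0,0,0],"grip":1},
    {"slide":[0,0,-0.02],"rot":[0,0,0],"grip":1},
    {"slide":[0,0,-0.012],"rot":[0,0,0],"grip":1},
    {"slide":[0,0,0],"rot":[0,0,0],"grip":1},
    {"slide":[0,0,0],"rot":[0,0,0],"grip":0.4},
  ],
)

```text
time: 4.9
ee_pos: [0.5447, -0.2171, 0.0056]
eef_rot: [0.485, 0.874, 0.0, 0.001]
ft_force: [0.1, 0.2, 0.2]
width: 0.0826
grip_force: 0.0
```

Emit:
arm_command(
  steps=[
    {"slide":[0,0,0],"rot":[0,0,0],"grip":0.0},
    {"slide":[0,0,0],"rot":[0,0,0],"grip":0.0},
    {"slide":[0,0,0],"rot":[0,0,0],"grip":0.0},
    {"slide":[0,0,0],"rot":[0,0,0],"grip":0.0},
    {"slide":[0,0,0],"rot":[0,0,0],"grip":0.0},
    {"slide":[0,0,0],"rot":[0,0,0],"grip":0.0},
    {"slide":[0,0,0],"rot":[0,0,0],"grip":0.0},
    {"slide":[0,0,0.004],"rot":[0,0,0],"grip":0.0},
  ],
  newtons=60,
)

```text
time: 5.9
ee_pos: [0.5437, -0.2166, 0.0083]
eef_rot: [0.485, 0.874, -0.0, -0.0]
ft_force: [0.1, 0.2, -0.5]
width: 0.0151
grip_force: 60.0
```

Emit:
arm_command(
  steps=[
    {"slide":[0,0,0.03],"rot":[0,0,0],"grip":0.0},
    {"slide":[0,0,0.04],"rot":[0,0,0],"grip":0.0},
    {"slide":[0,0,0.05],"rot":[0,0,0],"grip":0.0},
    {"slide":[0.003,0,0.04],"rot":[0,0,-7.5],"grip":0.0},
    {"slide":[0.003,0,0],"rot":[0,0,-7.6],"grip":0.0},
    {"slide":[0.003,0,0],"rot":[0,0,-7.6],"grip":0.0},
    {"slide":[0.004,0,0],"rot":[0,0,-7.6],"grip":0.0},
    {"slide":[0,0,0],"rot":[0,0,0],"grip":0.0},
  ],
)

```text
time: 6.9
ee_pos: [0.5571, -0.2166, 0.1686]
eef_rot: [0.697, 0.717, -0.0, -0.0]
ft_force: [-0.3, -0.2, -2.3]
width: 0.0153
grip_force: 60.0
```

Emit:
arm_command(
  steps=[
    {"slide":[0,0.02,0],"rot":[-6.5,-0.2,0],"grip":0.0},
    {"slide":[0,0.02,0],"rot":[-6.5,-0.2,0],"grip":0.0},
    {"slide":[0,0.02,0],"rot":[-6.5,-0.2,0],"grip":0.0},
    {"slide":[0,0.02,0],"rot":[-6.5,-0.2,0],"grip":0.0},
    {"slide":[0,0.02,0],"rot":[-6.5,-0.2,0],"grip":0.0},
    {"slide":[0,0.016,0],"rot":[-6.5,-0.2,0],"grip":0.0},
    {"slide":[0,0,0],"rot":[0,0,0],"grip":0.0},
    {"slide":[0,0,0],"rot":[0,0,0],"grip":0.0},
  ],
)

```text
time: 7.9
ee_pos: [0.5569, -0.1015, 0.1688]
eef_rot: [0.657, 0.676, -0.232, 0.239]
ft_force: [-0.2, -0.8, -1.6]
width: 0.0154
grip_force: 60.0
```

```bash
cat > v.py <<'E'
from h import *
import pickle,sys
from scipy.spatial.transform import Rotation as R
n=sys.argv[1]
s=sensors.read_state();print({k:np.round(v,3).tolist() for k,v in s.items() if k in("time","ee_pos","eef_rot","width","joint_positions","ft_force")})
M=R.from_quat(s["eef_rot"]).as_matrix();t=np.array(s["ee_pos"]);bd=np.cross(M[:,1],M[:,2]);bd*=np.sign(bd[1])
tip=t+.103*bd-.0074*M[:,2];ax=t-.0074*M[:,2];butt=ax-.082*bd
print("bd",bd.round(3),"tip",tip.round(4))
out=[]
for c,(x,y,w,h) in(("scene",(250,140,160,120)),("side",(170,60,160,180 if 0 else 120))):
    p=eyes.camera(c);pickle.dump(p,open(c+".pkl","wb"));I=p["pixels"][:,:,::-1].copy()
    if c=="side": x,y,w,h=170,80,160,120
    cr=cv2.resize(I[y:y+h,x:x+w],None,fx=5,fy=5,interpolation=cv2.INTER_CUBIC)[:,:]
    for X,col in((tip,(255,0,255)),(ax+.018*bd,(255,255,0)),([.553,.036,.06],(0,0,255)),([.554,.008,.072],(0,200,0))):
        q=((proj(p,X)-[x,y]+.5)*5).astype(int);cv2.circle(cr,tuple(int(a) for a in q),4,col,1)
    out.append(cv2.resize(cr,(533,400))[:, :])
cv2.imwrite("pics/%s.png"%n,cv2.resize(np.vstack(out),(400,600))if 0 else cv2.resize(np.hstack(out),(800,300)))
for o,c in zip(out,"ab"): cv2.imwrite(f"pics/{n}{c}.png",o)
E
python3 v.py v1
```

```text
{'time': 7.9, 'joint_positions': [-0.962, 0.396, 0.812, 1.817, 0.42, 1.185, -0.334], 'ee_pos': [0.557, -0.102, 0.169], 'eef_rot': [0.657, 0.676, -0.232, 0.239], 'ft_force': [-0.191, -0.796, -1.614], 'width': 0.015}
bd [-0.023  0.777 -0.629] tip [ 0.5545 -0.0168  0.1098]
```

View pics/v1.png

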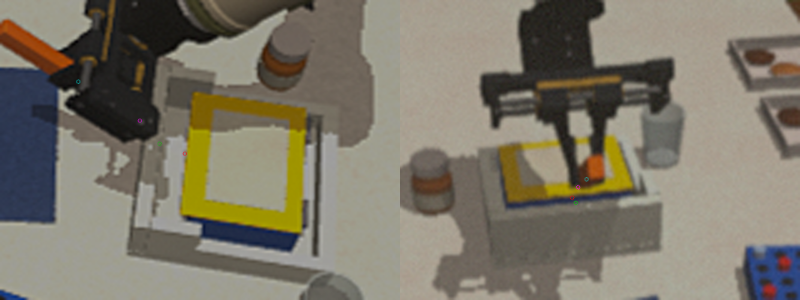

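The gripper hides the blade in both fixed views (handle butt at about (35,45) in the left half). The wrist view should show the tip and rim.

```bash
cat > ww.py <<'E'
from h import *
import sys
from scipy.spatial.transform import Rotation as R
n=sys.argv[1]
s=sensors.read_state();M=R.from_quat(s["eef_rot"]).as_matrix();t=np.array(s["ee_pos"]);bd=np.cross(M[:,1],M[:,2]);bd*=np.sign(bd[1])
ax=t-.0074*M[:,2];tip=ax+.103*bd;print("t",s["time"],"tip",tip.round(4),"F",np.round(s["ft_force"],1))
p=eyes.camera("wrist");I=p["pixels"][:,:,::-1].copy();cr=cv2.resize(I,(800,600),interpolation=cv2.INTER_CUBIC)
T=lambda x,y,z:np.array([.551-.03*x-y*-1.0*1,.103+x+.03*y,z]) if 0 else np.array([.551,.103,0])+x*np.array([-.03,1,0])-y*np.array([-1,-.03,0])*1+np.array([0,0,z])
for X,col in((tip,(255,0,255)),(ax+.018*bd,(255,255,0)),(T(-.067,-.075,.066),(0,0,255)),(T(-.067,.075,.066),(0,0,255)),(T(-.067,0,.066),(0,0,255)),(T(-.095,-.086,.072),(0,200,0)),(T(-.095,.086,.072),(0,200,0)),(T(-.095,0,.072),(0,200,0)),(T(-.112,0.1,.072),(255,0,0))):
    q=((proj(p,X)+.5)*800/512);print(np.round(q),end=" ");cv2.circle(cr,tuple(int(a) for a in q),5,col,1)
cv2.imwrite(f"pics/{n}.png",cr)
E
python3 ww.py w2
```

```text
t 8.0 tip [ 0.5547 -0.0177  0.1101] F [ 0.1 -0.4 -0.7]
[395.  79.] [395. 331.] [ 129. -188.] [ 658. -191.] [ 393. -189.] [131. -57.] [658. -59.] [394. -58.] [675.   1.]
```

View pics/w2.png

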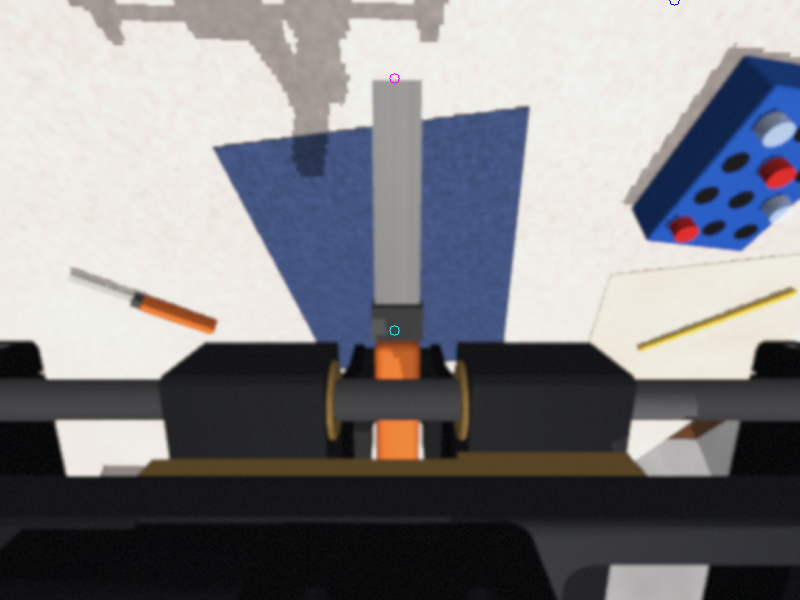

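The wrist picture puts the tip at (397,80) against a predicted (395,79), so the grasp model holds. Now I line up and insert along the blade.

Emit:
arm_command(
  steps=[
    {"slide":[0,0.001,-0.013],"rot":[0,0,0],"grip":0.0},
    {"slide":[0,0.0117,-0.0094],"rot":[0,0,0],"grip":0.0},
    {"slide":[0,0.0117,-0.0094],"rot":[0,0,0],"grip":0.0},
    {"slide":[0,0.0117,-0.0094],"rot":[0,0,0],"grip":0.0},
    {"slide":[-0.001,0.0117,-0.0094],"rot":[0,0,0],"grip":0.0},
    {"slide":[0,0,0],"rot":[0,0,0],"grip":0.0},
    {"slide":[0,0,0],"rot":[0,0,0],"grip":0.0},
    {"slide":[0,0,0],"rot":[0,0,0],"grip":0.0},
  ],
)

```text
time: 9.05
ee_pos: [0.5561, -0.0535, 0.1184]
eef_rot: [0.657, 0.676, -0.232, 0.24]
ft_force: [0.1, 0.0, -2.7]
width: 0.0152
grip_force: 60.0
```

```bash
python3 v.py v2;python3 ww.py w3
```

```text
{'time': 9.05, 'joint_positions': [-0.987, 0.491, 0.76, 1.823, 0.363, 1.146, -0.418], 'ee_pos': [0.556, -0.054, 0.118], 'eef_rot': [0.657, 0.676, -0.232, 0.24], 'ft_force': [0.127, 0.042, -2.74], 'width': 0.015}
bd [-0.02   0.777 -0.629] tip [0.5539 0.0311 0.0593]
t 9.15 tip [0.5539 0.0313 0.0592] F [-0.2 -0.6 -1.1]
[395.  79.] [395. 331.] [146.  75.] [639.  74.] [392.  74.] [145. 166.] [641. 164.] [393. 165.] [658. 203.]
```

View pics/w3.png

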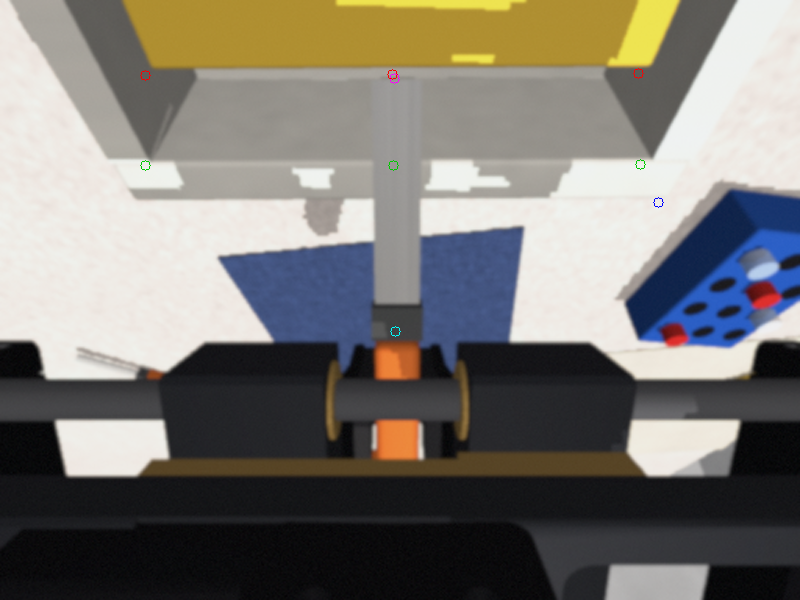

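Lid edge (v≈67) and rim edge (v≈159) lie about 2 mm beyond where predicted, so I correct for that and insert the rest of the way.

Emit:
arm_command(
  steps=[
    {"slide":[0,0.006,-0.004],"rot":[0,0,0],"grip":0.0},
    {"slide":[0,0.006,-0.0045],"rot":[0,0,0],"grip":0.0},
    {"slide":[0,0.005,-0.004],"rot":[0,0,0],"grip":0.0},
    {"slide":[0,0,0],"rot":[0,0,0],"grip":0.0},
    {"slide":[0,0,0],"rot":[0,0,0],"grip":0.0},
    {"slide":[0,0,0.002],"rot":[0,0,0],"grip":0.0},
    {"slide":[0,0,0],"rot":[0,0,0],"grip":0.0},
    {"slide":[0,0,0],"rot":[0,0,0],"grip":0.0},
  ],
)

```text
time: 10.2
ee_pos: [0.5561, -0.036, 0.1075]
eef_rot: [0.657, 0.676, -0.232, 0.24]
ft_force: [-0.3, -1.0, -1.1]
width: 0.0158
grip_force: 60.0
```

```bash
python3 ww.py w4
```

```text
t 10.2 tip [0.5537 0.0486 0.0485] F [-0.3 -1.  -1.1]
[395.  79.] [395. 331.] [158. 146.] [625. 145.] [391. 146.] [156. 224.] [628. 223.] [392. 224.] [646. 255.]
```

View pics/w4.png

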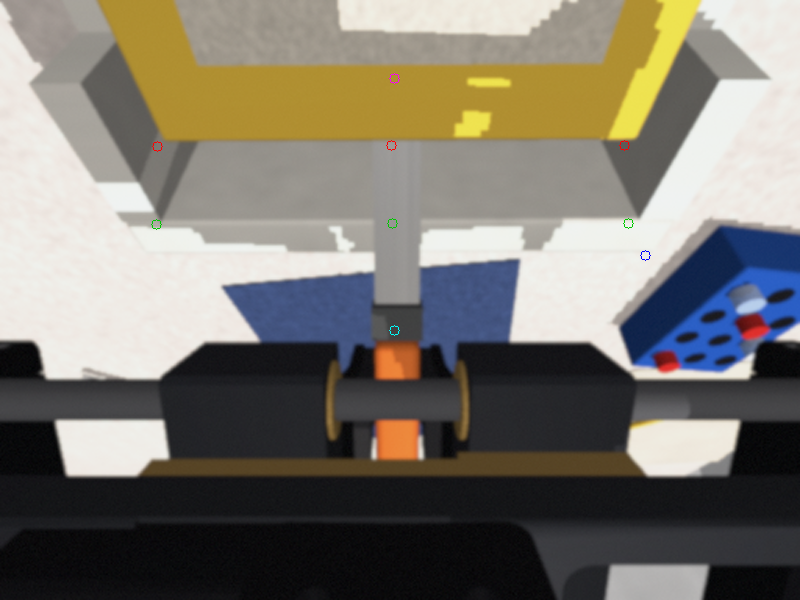

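The blade now passes over the rim (v≈218) and under the lip (v≈139), centred and not in contact. I lever the lid up.

Emit:
arm_command(
  steps=[
    {"slide":[0,0.0005,0.012],"rot":[0,0,0],"grip":0.0},
    {"slide":[0,0.0014,0.0106],"rot":[0,0,0],"grip":0.0},
    {"slide":[0,0.0023,0.0104],"rot":[0,0,0],"grip":0.0},
    {"slide":[0,0.0032,0.0101],"rot":[0,0,0],"grip":0.0},
    {"slide":[0,0.004,0.0099],"rot":[0,0,0],"grip":0.0},
    {"slide":[0,0.0049,0.0094],"rot":[0,0,0],"grip":0.0},
    {"slide":[0,0.0058,0.009],"rot":[0,0,0],"grip":0.0},
    {"slide":[0,0.0064,0.0084],"rot":[0,0,0],"grip":0.0},
  ],
)

```text
time: 11.25
ee_pos: [0.5561, -0.007, 0.1878]
eef_rot: [0.657, 0.676, -0.232, 0.24]
ft_force: [0.0, -0.5, -3.0]
width: 0.0158
grip_force: 60.0
```

```bash
python3 ww.py w5; python3 v.py v5
```

```text
t 11.25 tip [0.5537 0.0777 0.1287] F [ 0.  -0.5 -3. ]
[395.  79.] [395. 331.] [236. 102.] [547. 102.] [392. 102.] [229. 160.] [556. 159.] [392. 159.] [572. 186.] {'time': 11.3, 'joint_positions': [-1.063, 0.422, 0.768, 1.727, 0.373, 1.325, -0.415], 'ee_pos': [0.557, -0.006, 0.189], 'eef_rot': [0.657, 0.676, -0.231, 0.24], 'ft_force': [-0.204, -0.245, -1.637], 'width': 0.016}
bd [-0.022  0.777 -0.629] tip [0.5543 0.0788 0.1296]
```

View pics/w5.png

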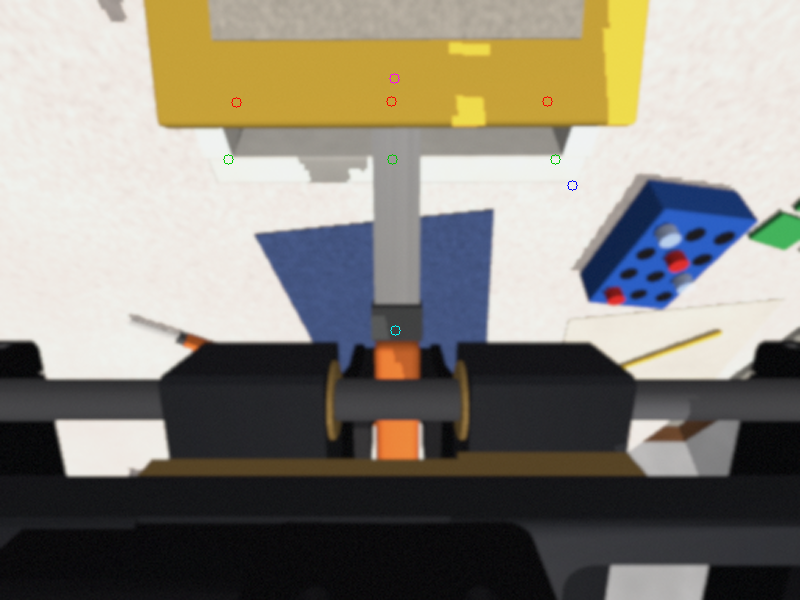

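The lid is up at about 40°, with its lip edge at v≈125 and the tip about 14 mm under it. I continue along the arc about the hinge.

Emit:
arm_command(
  steps=[
    {"slide":[0,0.0088,0.0092],"rot":[0,0,0],"grip":0.0},
    {"slide":[0,0.0098,0.008],"rot":[0,0,0],"grip":0.0},
    {"slide":[0,0.0107,0.0068],"rot":[0,0,0],"grip":0.0},
    {"slide":[0,0.0115,0.0055],"rot":[0,0,0],"grip":0.0},
    {"slide":[0,0.012,0.0041],"rot":[0,0,0],"grip":0.0},
    {"slide":[0,0.0124,0.0026],"rot":[0,0,0],"grip":0.0},
    {"slide":[0,0.0126,0.0011],"rot":[0,0,0],"grip":0.0},
    {"slide":[0,0.0127,0],"rot":[0,0,0],"grip":0.0},
  ],
)

```text
time: 12.4
ee_pos: [0.5561, 0.084, 0.2245]
eef_rot: [0.657, 0.676, -0.232, 0.24]
ft_force: [-0.8, -1.0, -2.9]
width: 0.0155
grip_force: 60.0
```

```bash
python3 ww.py w6; sed -i 's/170,80,160,120/170,60,160,120/' v.py; python3 v.py v6
```

```text
t 12.4 tip [0.5537 0.1687 0.1654] F [-0.8 -1.  -2.9]
[395.  79.] [395. 331.] [282. 201.] [497. 200.] [390. 200.] [274. 236.] [506. 235.] [390. 236.] [520. 251.] {'time': 12.45, 'joint_positions': [-1.132, 0.466, 0.73, 1.581, 0.321, 1.483, -0.458], 'ee_pos': [0.556, 0.086, 0.224], 'eef_rot': [0.656, 0.677, -0.232, 0.24], 'ft_force': [-0.97, 1.436, -1.448], 'width': 0.016}
bd [-0.024  0.777 -0.629] tip [0.5535 0.1708 0.1651]
```

View pics/v6.png

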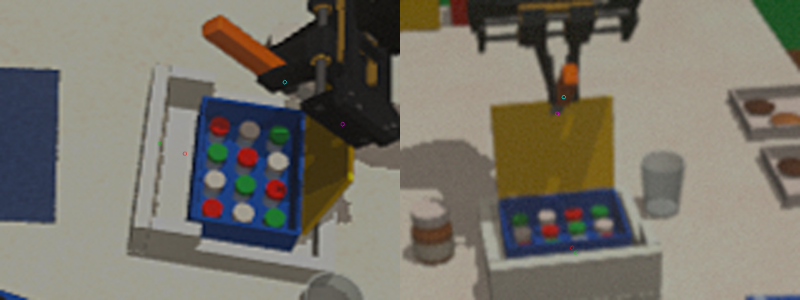

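The lid stands near upright (yellow plate at about (555,150) in the right half), with its contents visible. I back off and measure the angle.

Emit:
arm_command(
  steps=[
    {"slide":[0,-0.02,0],"rot":[0,0,0],"grip":0.0},
    {"slide":[0,-0.03,0],"rot":[0,0,0],"grip":0.0},
    {"slide":[0,-0.04,0],"rot":[0,0,0],"grip":0.0},
    {"slide":[0,-0.05,0],"rot":[0,0,0],"grip":0.0},
    {"slide":[0,-0.05,0],"rot":[0,0,0],"grip":0.0},
    {"slide":[0,-0.04,0],"rot":[0,0,0],"grip":0.0},
    {"slide":[0,0,0],"rot":[0,0,0],"grip":0.0},
    {"slide":[0,0,0],"rot":[0,0,0],"grip":0.0},
  ],
)

```text
time: 13.55
ee_pos: [0.5553, -0.1482, 0.2245]
eef_rot: [0.658, 0.675, -0.232, 0.24]
ft_force: [0.1, 0.2, -1.3]
width: 0.0156
grip_force: 60.0
```

```bash
cat > ang.py <<'E'
from h import *
P=[eyes.camera("scene"),eyes.camera("side")]
H=np.array([.551+.003,.160,.060]);ex=np.array([-.03,1,0])
for p,b in zip(P,((290,120,400,260),(190,60,300,170))):
    hsv=cv2.cvtColor(p["pixels"],cv2.COLOR_RGB2HSV);m=cv2.inRange(hsv,(20,90,40),(35,255,255));k=np.zeros_like(m);k[b[1]:b[3],b[0]:b[2]]=m[b[1]:b[3],b[0]:b[2]]
    pts=np.argwhere(k>0)[:,::-1].astype(np.int32);q=cv2.approxPolyN(cv2.convexHull(pts),4)[0];print(len(pts),q.tolist())
    for th in(85,90,95,100,105):
        a=np.radians(th);print(th,[np.round(proj(p,H+np.array([s*.075,s*.0022,0])+.122*(-np.cos(a)*ex+[0,0,np.sin(a)]))).tolist() for s in(-1,1)])
cv2.imwrite("pics/a.png",np.hstack([cv2.resize(p["pixels"][y:y+120,x:x+130,::-1],(390,360)) for p,(x,y) in zip(P,((280,130),(185,70)))]))
E
python3 ang.py
```

```text
1096 [[391, 268], [306, 120], [349, 120], [391, 159]]
85 [[380.0, 159.0], [378.0, 212.0]]
90 [[384.0, 159.0], [383.0, 213.0]]
95 [[389.0, 160.0], [388.0, 213.0]]
100 [[393.0, 161.0], [392.0, 215.0]]
105 [[397.0, 162.0], [397.0, 216.0]]
889 [[261, 98], [249, 170], [206, 135], [217, 55]]
85 [[208.0, 105.0], [258.0, 101.0]]
90 [[208.0, 104.0], [258.0, 100.0]]
95 [[207.0, 102.0], [257.0, 98.0]]
100 [[207.0, 101.0], [256.0, 97.0]]
105 [[207.0, 100.0], [256.0, 96.0]]
```

View pics/a.png

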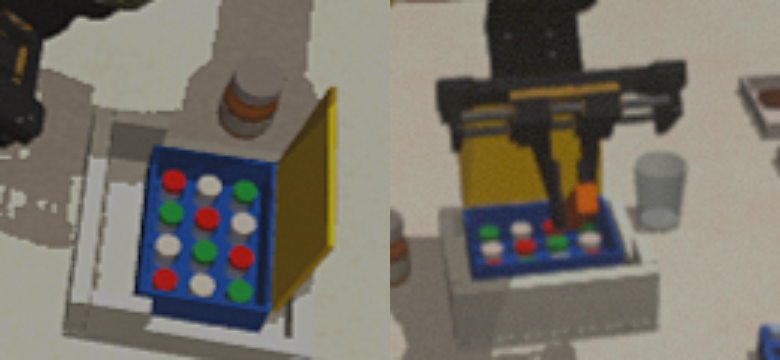

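The lid stands at about 95° (top edge at scene pixel column 390, between the 95° and 100° predictions). Now I return the blade to the mat.

Emit:
arm_command(
  steps=[
    {"slide":[0,-0.012,0],"rot":[6.5,0.2,0],"grip":0.0},
    {"slide":[0,-0.012,0],"rot":[6.5,0.2,0],"grip":0.0},
    {"slide":[0,-0.012,0],"rot":[6.5,0.2,0],"grip":0.0},
    {"slide":[0,-0.012,0],"rot":[6.5,0.2,0],"grip":0.0},
    {"slide":[0,-0.012,0],"rot":[6.5,0.2,0],"grip":0.0},
    {"slide":[0,-0.012,0],"rot":[6.5,0.2,0],"grip":0.0},
    {"slide":[0,0,-0.03],"rot":[0,0,0],"grip":0.0},
    {"slide":[0,0,-0.03],"rot":[0,0,0],"grip":0.0},
  ],
)

```text
time: 14.65
ee_pos: [0.5561, -0.2192, 0.1637]
eef_rot: [0.697, 0.717, -0.0, 0.0]
ft_force: [0.5, 1.4, -1.7]
width: 0.0157
grip_force: 60.0
```

Emit:
arm_command(
  steps=[
    {"slide":[0,0,-0.04],"rot":[0,0,0],"grip":0.0},
    {"slide":[0,0,-0.04],"rot":[0,0,0],"grip":0.0},
    {"slide":[0,0,-0.035],"rot":[0,0,0],"grip":0.0},
    {"slide":[0,0,-0.02],"rot":[0,0,0],"grip":0.0},
    {"slide":[0,0,-0.01],"rot":[0,0,0],"grip":0.0},
    {"slide":[0,0,-0.005],"rot":[0,0,0],"grip":0.0},
    {"slide":[0,0,0],"rot":[0,0,0],"grip":0.0},
    {"slide":[0,0,0],"rot":[0,0,0],"grip":0.0},
  ],
)

```text
time: 15.65
ee_pos: [0.5566, -0.2191, 0.0154]
eef_rot: [0.697, 0.717, 0.0, 0.001]
ft_force: [-0.4, -0.5, -1.2]
width: 0.0154
grip_force: 60.0
```

Emit:
arm_command(
  steps=[
    {"slide":[0,0,-0.004],"rot":[0,0,0],"grip":0.0},
    {"slide":[0,0,-0.003],"rot":[0,0,0],"grip":0.0},
    {"slide":[0,0,-0.002],"rot":[0,0,0],"grip":0.0},
    {"slide":[0,0,0],"rot":[0,0,0],"grip":0.0},
    {"slide":[0,0,0],"rot":[0,0,0],"grip":0.25},
    {"slide":[0,0,0],"rot":[0,0,0],"grip":0.4},
    {"slide":[0,0,0],"rot":[0,0,0],"grip":0.5},
    {"slide":[0,0,0],"rot":[0,0,0],"grip":0.5},
  ],
)

```text
time: 16.65
ee_pos: [0.5561, -0.219, 0.0056]
eef_rot: [0.697, 0.717, 0.0, 0.0]
ft_force: [1.0, 0.2, -0.3]
width: 0.0407
grip_force: 0.0
```

Emit:
arm_command(
  steps=[
    {"slide":[0,0,0.02],"rot":[0,0,0],"grip":0.5},
    {"slide":[0,0,0.04],"rot":[0,0,0],"grip":0.5},
    {"slide":[0,0,0.05],"rot":[0,0,0],"grip":0.5},
    {"slide":[0,0,0.05],"rot":[0,0,0],"grip":0.5},
    {"slide":[0,-0.05,0.05],"rot":[0,0,0],"grip":0.5},
    {"slide":[0,-0.05,0],"rot":[0,0,0],"grip":0.5},
    {"slide":[0,-0.05,0],"rot":[0,0,0],"grip":0.5},
    {"slide":[0,0,0],"rot":[0,0,0],"grip":0.5},
  ],
)

```text
time: 17.65
ee_pos: [0.5535, -0.3683, 0.2112]
eef_rot: [0.7, 0.715, -0.001, 0.001]
ft_force: [-0.3, -0.2, -0.1]
width: 0.0438
grip_force: 0.0
```

```bash
python3 - <<'E'
from h import *
for c in("scene","side"):
    p=eyes.camera(c);cv2.imwrite(f"pics/{c}f.png",cv2.resize(p["pixels"][:,:,::-1],(800,600)))
    for n in("beaker","jar","rack","blade"):
        for r in eyes.look_for(n,p)[:3 if n=="blade" else 1]:print(c,n,np.round(r["bbox"]),round(r["conf"],2))
E
```

```text
scene beaker [367. 247. 396. 280.] 0.58
scene jar [353. 151. 377. 176.] 0.63
scene rack [226. 251. 277. 294.] 0.57
scene blade [202. 186. 268. 202.] 0.93
scene blade [213. 121. 244. 141.] 0.63
scene blade [133. 150. 148. 182.] 0.52
side beaker [202. 102. 276. 189.] 0.57
side jar [174. 141. 194. 165.] 0.59
side rack [308. 177. 341. 213.] 0.87
side blade [216. 326. 282. 349.] 0.9
side blade [246. 206. 265. 259.] 0.87
side blade [136. 251. 180. 274.] 0.59
```

View pics/sidef.png

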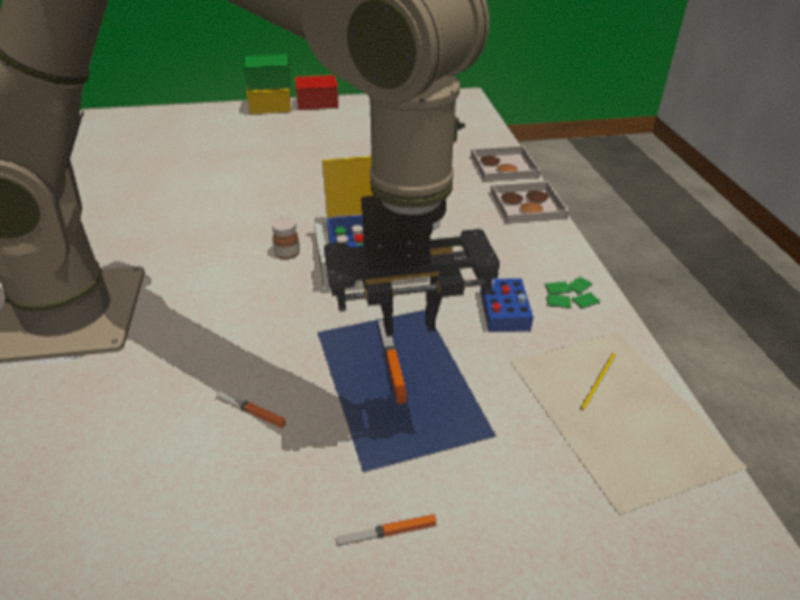

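The blade lies flat on the mat (handle from about (392,350) to (402,400)). The lid is up, the beaker, jar and rack have not moved, and the gripper is clear. I hand in.

```bash
python3 -c "
from bench import order;print(order.close_job())"
```

```text
the job is handed in; nothing more can be done
None
```

The job is handed in at about 18 s of the 64 s: the lid stands slightly past upright (about 95°), opened with the pry blade only; the blade lies flat with its handle on the blue mat, and the beaker, jar and rack are where they were.

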